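# Hook the spigot lid out of the display bay and lock the bay behind it

### The arm

A 7-joint arm with a two-finger parallel gripper is mounted at the origin on a cart in front of the work surface, level with it; the furniture and walls round the work are solid. World frame = base frame: x ahead of the robot, y to its left, z up, the work surface at z = 0. Lengths are in m, angles in rad, forces in N, time in s.
With the tool pointing down it reaches from about 0.425 to 0.825 m from the base axis. Payload 3.6 kg.
Tool frame: the origin (TCP) lies between the finger pads; the fingertips stand 19 mm ahead of it and the grasp point (between the pads) is the TCP (arm.tcp_to_tips is the distance from the TCP to the fingertips, in m); z points along the fingers, y is the line along which they close (so a half turn about z gives the same grasp; the last joint's range is limited). The gripper opens to 93 mm and grips with 3 to 60 N. Pads are 15 mm wide; open, the fingers measure 128 mm over their backs; the gripper's body (75 mm by 188 mm) begins 65 mm behind the grasp point.
Start: joints at [-1.373, 0.615, -0.013, 1.423, 0.008, 1.103, -0.04], TCP at [0.144, 0.634, 0.238] pointing down, gripper open.
Joint ranges: [-3.12, 3.12], [-0.3, 2.06], [-1.34, 1.32], [0.26, 2.42], [-1.36, 4.5], [0.01, 1.98], [-2.84, 2.84]. Speed limits (rad/s): [2.79, 2.79, 3.14, 3.14, 3.14, 3.14, 3.14].

### API

Orientations are given as a 3x3 rotation matrix whose columns are the frame's x, y, z axes.
In Python, from station import arm, cams, finder gives the robot as it stands. The module is installed in compiled form; this text tells all that it offers.
- The arm moves only by the tool apply_moves, never from a script. Its argument "increments" is a list of rows, each an object of numbers: "tx", "ty", "tz": the shift along the tool's x, y, z in cm; "rx", "ry", "rz": the turn, a rotation vector about the tool's x, y, z in degrees; "gripper": the opening, from 0 (shut) to 1 (fully open). In form: [{"tx": .., "ty": .., "tz": .., "rx": .., "ry": .., "rz": .., "gripper": ..}, ...]. A call has 1 to 8 rows; each row is the pose to reach, as a shift and turn from the pose commanded when the call began, along the tool's axes at that moment; what a row does not reach only later rows make up. A row lasts 1/8 s, in which the tool goes at most 62.5 mm and 10.7 degrees, less where a joint would pass 70% of its speed; a pose out of reach is approached as far as the arm can. A call with a gripper value outside its range is refused whole. The fingers move at their own pace and stop on an object; "grip_force" is the grip in N (left out, the last holds). Time passes only in rows, so rows that repeat a pose let the fingers close. It gives the time, the measured TCP pose, the force, the opening and the grip force at its end, in the units of the state.
- arm.sense(): the state, without advancing time (a new reading comes with each control period).
- cams.capture(name): name is "side" or "top"; returns a dict with "frame" (420x560x3 uint8, blue, green, red), "fov_y" (degrees; the focal length in pixels is half the picture's height over the tangent of half this angle, whatever the lens; pixels are square), "cx", "cy" (the principal point, pixels), "dist" ([k1, k2, p1, p2, k3] as OpenCV has them; the pictures are not rectified), "view" (4x4, takes a point from world to camera coordinates). Camera axes: x right, y down, z forward; pixel columns grow to the right and rows downward; lengths in m; the calibration is good to about 2 mm. A picture is of the moment at which its call begins. There is no depth.
- arm.close_job(): hands the job in; it is judged then, once.
Trained networks look in the newest picture that a camera, given by its name, has taken for a name from the list of things; names that differ only in an ending like _2 or _b are one class to them, and where a whole thing is asked for, a point or a joint stands for the part that bears it (a point fixed in the world has none). Each returns a list of dicts, best first, with "score" (0 to 1); they miss things now and then, are a little off and sometimes report something else, mostly with a low value. They report only what shows in the picture. A call takes as long as a camera call.
- finder.silhouettes(camera, name): "pixels" (420x560 bool, what is visible of it).
- finder.tip_of(camera, name): "xyz" ([x, y, z] in m, in world coordinates, good to about 4 mm: a listed point, or the origin of a listed thing).
The state is a dict: "t": time; "joints": joint angles; "joint_velocities": joint speeds; "joint_efforts": joint torques, N m; "tool_pos": TCP position; "tool_rot": TCP orientation; "contact_force": force on the tool from outside, world axes, zero at the start; "moment": the same for the moment, N m; "opening": finger opening in m; "grasp_force": force on a finger pad.
Only numpy, scipy, OpenCV 4.12 (cv2) and the standard library are available. Lean on these libraries where they do the work, as an engineer would, in place of code of your own. Each camera call takes 0.05 s, during which the arm holds its last target. There are 200 camera calls.

### The job

The white lid with the hose spigot has slid to the back of the low clear-roofed display bay. Reach in with the hooked pick, hook it behind the spigot and drag the lid out until it stands flat on the open apron, clear of the mouth; never touch the lid with the gripper itself, and leave everything else on the worktop alone. Lay the pick back flat on the worktop off the bay, and turn the red turnbutton all the way down across the mouth so that the lid cannot slide back in.

Things in the scene. Friction and masses are not known exactly. Their poses are not given: they have to be found in the camera images.
- bay: Fixed display bay, dark base plate 326 x 156 x 4 mm (x -171 to +155 mm). Origin: centre of the underside in the plane of the mouth, where the turnbutton swings; +x into the bay, -x out along the apron, z up. A black jamb (y 59 to 77, x 9 to 25, up to z 50 mm) carries the turnbutton; opposite, a black keeper (y -62 to -74, up to z 38 mm) has its ledge at z 24.
- bay_slot (a point): Centre of the slot's front under the roof edge, at (18, 0, 35) mm of the bay; axes as the bay's. Slot 110 mm wide (y -55 to +55) from the plate's top (z 4) to the clear roof's underside (z 66; roof top z 70, x 18 to 155). Aluminium side walls 6 mm thick from x 8, inner face of the back wall at x 149.
- bay_apron (a point): Middle of the open apron's top, at (-81, 0, 4) mm of the bay, axes as the bay's. The apron is 110 mm wide between its rails and runs from the mouth (x 0) to an end stop at x -162; rails and stop 6 mm thick, tops at z 16 mm.
- lid: White lid, 94 mm diameter, 50 mm high, about 80 g, open side down. Origin: centre of its underside, z up. Flat top at 24 mm; on it a central boss and spigot, in contact a cone of radius 19 mm at 29 mm height, 15.5 at 36, 13.5 at 39, 9 at 49. Starts upright in the bay, its centre 62 to 78 mm inside the mouth.
- pick: Hooked pick, 110 g. Orange ribbed handle 76 (x) x 20 (y) x 26 mm (z); origin: centre of the handle's underside, z up. A 6 mm steel shank runs from the handle along +x, 13 mm over the underside, to x 167 mm, then bends sideways: the hook arm (6 mm round) goes from (170, 3) to (166, 23) mm, its end at y 26. Hold it mid-handle, across its width.
- pick_hook (a point): Middle of the pick's sideways hook arm, at (168, 13, 13) mm of the pick; axes as the pick's.
- turnbutton (a joint): Angle of the red turnbutton, rad: 0 = upright beside the mouth (open), 1.571 = level across the mouth on the keeper (closed, its stop). It turns in the plane of the mouth, tip going from above the bay's +y side over and down to the -y side. Friction (0.06 N m) holds it wherever it is left. The lid blocks it unless clear of the mouth.
- bay_pivot (a point): Pivot axis of the turnbutton, at (0, 67, 34) mm of the bay; axes as the bay's; the turnbutton turns about its x axis.
- button_tip (a point): Middle of the free end of the turnbutton, 130 mm from the pivot. The turnbutton is a flat red bar 20 mm wide (its outer and inner edge 10 mm from its centre line) and 8 mm thick along the bay's x.
- amber_bottle: Bystander: square amber dropper bottle, 47 x 47 x 132 mm; origin at the centre of its underside.
- red_cap_bottle: Bystander: clear bottle with a red cap, 63 mm diameter, 130 mm high; origin at the centre of its underside.
- yellow_cap: Bystander: yellow screw cap, 66 mm diameter, 20 mm high; origin at the centre of its underside.
- blue_cap: Bystander: blue screw cap, 53 mm diameter, 40 mm high; origin at the centre of its underside.
- petri: Bystander: glass petri dish, 102 mm diameter, 20 mm high; origin at the centre of its underside.

How it is judged:
On the way, in this order (a step that is already met when the one before it is completed fails the run):
1. the pick's hook reaches into the slot, down behind the spigot, with the lid still in the bay (x of pick_hook in the frame of bay above 0.03 m and z of pick_hook in the frame of bay below 0.062 m and horizontal distance between pick_hook and lid below 0.026 m and x of lid in the frame of bay above 0.02 m), for 0.1 s.
2. the lid is out on the apron, flat, clear of the mouth (x of lid in the frame of bay below -0.049 m and angle between lid's own z axis and vertical below 0.1 rad), for 0.2 s.
At the end, for the whole second after the job is handed in: Lid flat and still on the apron, its centre 49 to 120 mm outside the mouth's plane and within 12 mm of the centre line; turnbutton down across the mouth (over 1.45 rad); pick at rest flat on the worktop (within 6 mm, 0.1 rad), not touching the bay (all of step 2 and x of lid in the frame of bay above -0.12 m and y of lid in the frame of bay between -0.012 and 0.012 m and z of lid in the frame of bay below 0.008 m and linear speed of each of lid, pick below 0.02 m/s and value of joint turnbutton above 1.45 rad and height (world z) of pick below 0.006 m and angle between pick's own z axis and vertical below 0.1 rad and contact force between pick and bay below 0.1 N).
It fails at once if the gripper's fingers push or grip the lid (over 1 N) (contact force between the fingers and lid above 1 N).
It fails at once if the lid is tipped over (beyond 0.35 rad) (angle between lid's own z axis and vertical above 0.35 rad).
It fails at once if a bystander is moved more than 20 mm (distance of any of amber_bottle, red_cap_bottle, yellow_cap, blue_cap, petri from where it was at the start of the episode above 0.02 m).
It also fails if it takes over 69 s, if anything falls off the work surface, if the arm or the gripper's body presses on something with over 40 N, if the wrist force passes 120 N, or if a joint passes its speed limit or range.

## Working session

There is one attempt and no reset: what is moved stays moved. The work goes in short steps, Python scripts to look and compute and a tool call to move; the robot and the scene stay as the last step left them, time stands still between calls to the robot, and variables do not carry over. Pictures are saved under pics/ and viewed, at most 12 in all, crops included, and the job is handed in when it is done.

Besides the shell and the picture viewer there is one more tool, called after "Request:" as name(argument=value, ...) on one line, values as JSON. apply_moves: Moves the arm, as the interface text tells. Its arguments: {"type":"object","properties":{"increments":{"type":"array"},"grip_force":{"type":"number"}},"required":["increments"]}

```bash
mkdir -p pics; python3 - <<'E'
from station import arm,cams,finder
import cv2,numpy as np
s=arm.sense();print(s['t'],s['tool_pos'],np.round(s['tool_rot'],3).tolist(),s['opening'])
for c in('side','top'):
    d=cams.capture(c);cv2.imwrite(f'pics/{c}0.png',d['frame']);print(c,d['fov_y'],np.round(d['view'],3).tolist())
    for n in ['bay','bay_slot','bay_apron','lid','pick','pick_hook','bay_pivot','button_tip','amber_bottle','red_cap_bottle','yellow_cap','blue_cap','petri']:
        r=finder.tip_of(c,n);print(n,[(np.round(q['xyz'],3).tolist(),round(q['score'],2)) for q in r[:2]])
print(arm.sense()['t'])
E
```

```text
0.0 [0.14406911 0.63308521 0.23649589] [[-0.975, 0.222, -0.001], [0.222, 0.975, -0.002], [-0.0, -0.003, -1.0]] 0.09270757668538554
side 54.179184987444344 [[-0.999, -0.047, 0.006, 0.571], [-0.029, 0.52, -0.853, 0.123], [0.037, -0.853, -0.521, 1.294], [0.0, 0.0, 0.0, 1.0]]
bay [([0.526, -0.187, -0.007], 0.71)]
bay_slot [([0.529, -0.2, 0.034], 0.81)]
bay_apron [([0.519, -0.102, 0.007], 0.88), ([0.492, 0.113, 0.012], 0.48)]
lid [([0.536, -0.257, 0.001], 0.53)]
pick [([0.482, 0.284, -0.001], 0.75)]
pick_hook [([0.492, 0.113, 0.009], 0.61)]
bay_pivot [([0.594, -0.176, 0.035], 0.58)]
button_tip [([0.571, -0.177, 0.161], 0.51), ([0.526, -0.186, -0.002], 0.4)]
amber_bottle []
red_cap_bottle [([0.746, -0.302, -0.002], 0.78)]
yellow_cap []
blue_cap [([0.401, 0.464, 0.004], 0.72), ([0.748, -0.309, -0.0], 0.53)]
petri [([0.389, -0.418, 0.0], 0.76)]
top 46.10051418122138 [[0.315, -0.949, -0.004, -0.183], [-0.908, -0.301, -0.291, 0.56], [0.275, 0.096, -0.957, 1.605], [0.0, 0.0, 0.0, 1.0]]
bay [([0.526, -0.182, -0.002], 0.77)]
bay_slot [([0.531, -0.194, 0.036], 0.68), ([0.484, 0.282, -0.001], 0.66)]
bay_apron [([0.524, -0.099, 0.005], 0.97)]
lid []
pick [([0.485, 0.282, 0.0], 0.58)]
pick_hook [([0.485, 0.112, 0.016], 0.66)]
bay_pivot [([0.595, -0.176, 0.034], 0.75)]
button_tip [([0.565, -0.175, 0.159], 0.61)]
amber_bottle [([0.754, -0.136, 0.003], 0.72), ([0.7, 0.36, -0.001], 0.38)]
red_cap_bottle [([0.748, -0.299, 0.0], 0.73)]
yellow_cap [([0.702, 0.359, 0.002], 0.75), ([0.752, -0.137, -0.0], 0.74)]
blue_cap [([0.402, 0.46, -0.001], 0.63), ([0.522, -0.097, 0.007], 0.57)]
petri [([0.385, -0.419, -0.001], 0.88)]
1.4
```

View pics/side0.png

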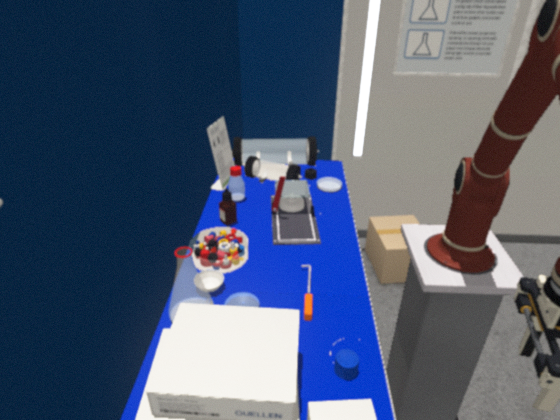

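View pics/top0.png

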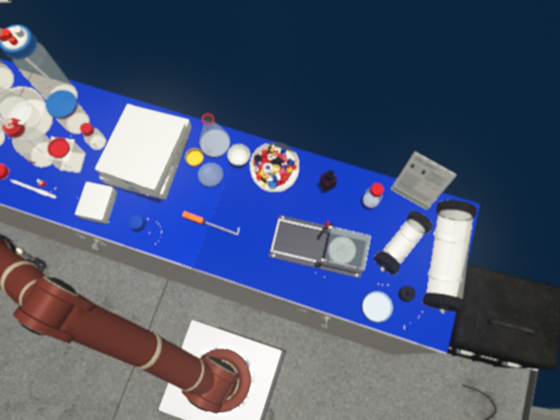

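The side picture shows the bay at (295,215) with its mouth towards the camera, and the red button leaning at (280,192). The pick is at (308,290). The top view agrees: pick from (192,217) to (238,232), bay at (320,245), lid at (342,248). Next I fit the poses and overlay them.

```bash
cat > h.py <<'E'
import numpy as np,cv2
from station import arm,cams,finder
def cam(c):
    d=cams.capture(c);f=210/np.tan(np.radians(d['fov_y']/2))
    d['K']=np.array([[f,0,d['cx']],[0,f,d['cy']],[0,0,1]]);d['c']=c;return d
def proj(d,P):
    V=np.array(d['view']);r=cv2.Rodrigues(V[:3,:3])[0]
    return cv2.projectPoints(np.float64(P).reshape(-1,1,3),r,V[:3,3],d['K'],np.float64(d['dist']))[0].reshape(-1,2)
def T(p,P): # p=x,y,yaw (z=0)
    c,s=np.cos(p[2]),np.sin(p[2]);P=np.float64(P).reshape(-1,3)
    return P@np.array([[c,s,0],[-s,c,0],[0,0,1]])+[p[0],p[1],p[3] if len(p)>3 else 0]
def inv(p,P):
    c,s=np.cos(p[2]),np.sin(p[2]);P=np.float64(P).reshape(-1,3)-[p[0],p[1],0]
    return P@np.array([[c,-s,0],[s,c,0],[0,0,1]])
def crop(d,ctr,polys,name,h=70,k=4):
    u=proj(d,[ctr])[0];x0,y0=int(u[0]-h),int(u[1]-h*.75)
    x0=max(x0,0);y0=max(y0,0)
    im=cv2.resize(d['frame'][y0:y0+int(1.5*h),x0:x0+2*h],None,fx=k,fy=k,interpolation=cv2.INTER_CUBIC)
    for P,col in polys:
        q=((proj(d,P)-[x0,y0]+.5)*k).astype(int);cv2.polylines(im,[q.reshape(-1,1,2)],False,col,1)
    cv2.imwrite(name,im);return im
def circ(c,r,z): 
    a=np.linspace(0,2*np.pi,40);return np.c_[c[0]+r*np.cos(a),c[1]+r*np.sin(a),0*a+z]
def baypolys(b):
    m=lambda P:T(b,np.array(P)/1e3)
    return [(m([[-171,-78,0],[155,-78,0],[155,78,0],[-171,78,0],[-171,-78,0]]),(0,255,0)),
     (m([[18,-61,70],[155,-61,70],[155,61,70],[18,61,70],[18,-61,70]]),(0,255,255)),
     (m([[0,-55,16],[-162,-55,16],[-162,55,16],[0,55,16]]),(255,0,255))]
def pickpolys(p):
    m=lambda P:T(p,np.array(P)/1e3)
    return [(m([[-38,-10,26],[38,-10,26],[38,10,26],[-38,10,26],[-38,-10,26]]),(0,255,0)),(m([[38,0,13],[167,0,13],[170,3,13],[166,23,13]]),(0,255,255))]
E
python3 - <<'E'
from h import *
from scipy.optimize import least_squares as ls
L=np.array([[0,0,0],[18,0,35],[-81,0,4],[0,67,34]])/1e3
W=np.array([[.526,-.1845,0],[.530,-.197,.035],[.5215,-.1005,.004],[.5945,-.176,.034]])
b=ls(lambda p:(T(p,L)-W).ravel(),[.526,-.184,-1.5]).x
Lp=np.array([[0,0,0],[168,13,13]])/1e3
p=ls(lambda p:(T(p,Lp)-[[.4835,.283,0],[.4885,.1125,.013]]).ravel(),[.48,.28,-1.6]).x
print('bay',b,'pick',p,'lid in bay',inv(b,[[.536,-.257,0]]),'tip in bay',inv(b,[.568,-.176,.160]))
lid=[.536,-.257]
D={c:cam(c) for c in('side','top')}
ims=[]
for c in D:
    P=baypolys(b)+[(circ(lid,.009,.053),(0,0,255)),(circ(lid,.047,.028),(255,255,0))]
    a=crop(D[c],[.526,-.18,.02],P,'pics/x.png',60,4);e=crop(D[c],[.49,.2,.02],pickpolys(p),'pics/x.png',40,4)
    e=cv2.copyMakeBorder(e,0,a.shape[0]-e.shape[0],0,0,cv2.BORDER_CONSTANT);ims.append(np.hstack([a,e]))
for i,m in enumerate(ims): print(m.shape);cv2.imwrite(f'pics/ov{i}.png',m)
E
```

```text
bay [ 0.5275583  -0.18153464 -1.49102671] pick [ 0.48353036  0.28196491 -1.61870631] lid in bay [[0.07589806 0.00240139 0.        ]] tip in bay [[-0.00229444  0.04075412  0.16      ]]
(360, 800, 3)
(360, 800, 3)
```

View pics/ov0.png

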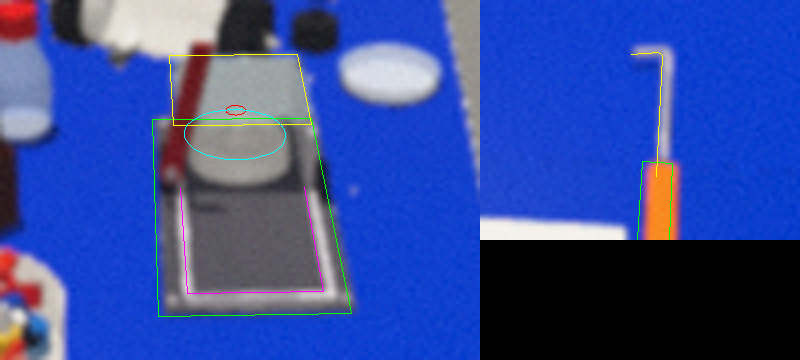

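View pics/ov1.png

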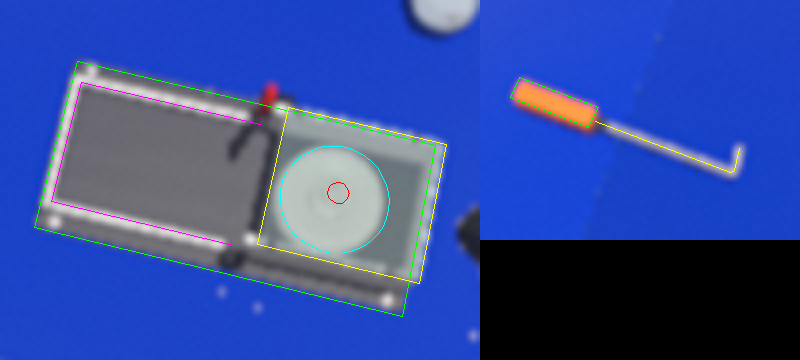

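```bash
cat > fit.py <<'E'
from h import *
from scipy.optimize import minimize
S=4
def box(x0,x1,y0,y1,z0,z1): return np.array([[x,y,z] for x in(x0,x1) for y in(y0,y1) for z in(z0,z1)])/1e3
BAY=[box(-171,155,-78,78,0,4),box(8,155,-61,61,0,70),box(-168,8,-61,61,0,16),box(9,25,59,77,0,50),box(9,25,-74,-62,0,38)]
HAN=[box(-38,38,-10,10,0,26)]
def render(d,p,boxes):
    m=np.zeros((420*S,560*S),np.uint8)
    for B in boxes:
        q=cv2.convexHull(((proj(d,T(p,B))+.5)*S*16).astype(np.int32)); cv2.fillConvexPoly(m,q,255,shift=4)
    return cv2.resize(m,(560,420),interpolation=cv2.INTER_AREA)/255.
def fit(Ds,p0,boxes,obs,ign,it=3):
    roi=[cv2.dilate((render(d,p0,boxes)>0).astype(np.uint8),np.ones((9,9)))*(1-i) for d,i in zip(Ds,ign)]
    def cost(v):
        p=list(np.array(p0[:3])+np.array(v)*[.001,.001,.01])+list(p0[3:])
        return sum((((cv2.GaussianBlur(render(d,p,boxes),(0,0),1)-cv2.GaussianBlur(o,(0,0),.6))**2)*r).sum() for d,o,r in zip(Ds,obs,roi))
    r=minimize(cost,[0,0,0],method='Nelder-Mead',options=dict(initial_simplex=[[0,0,0],[-4,0,0],[0,4,0],[0,0,3]],xatol=.05,fatol=.05))
    return np.r_[np.array(p0[:3])+r.x*[.001,.001,.01],p0[3:]],cost([0,0,0]),r.fun
def masks(d):
    h=cv2.cvtColor(d['frame'],cv2.COLOR_BGR2HSV);H,s,v=[h[...,i].astype(int) for i in range(3)]
    blue=(H>100)&(H<130)&(s>150)&(v>90)
    orange=(H>3)&(H<22)&(s>130)&(v>130)
    red=((H<5)|(H>170))&(s>120)
    return (~blue).astype(float),orange.astype(float),cv2.dilate(red.astype(np.uint8),np.ones((3,3)))
E
python3 - <<'E'
from fit import *
Ds=[cam('side'),cam('top')];M=[masks(d) for d in Ds]
Z=np.zeros((420,560),np.uint8)
for idx in([0,1],[0],[1]):
    D=[Ds[i] for i in idx];m=[M[i] for i in idx]
    print(idx,'bay',fit(D,[.5276,-.1815,-1.491],BAY,[q[0] for q in m],[q[2] for q in m]))
    print(idx,'pick',fit(D,[.4835,.282,-1.6187],HAN,[q[1] for q in m],[Z]*2))
E
```

```text
[0, 1] bay (array([ 0.5277574 , -0.18183637, -1.48412734]), np.float64(232.61636885611307), np.float64(228.9822061836669))
[0, 1] pick (array([ 0.48037672,  0.2797972 , -1.6170659 ]), np.float64(82.36920567442505), np.float64(56.04357650802454))
[0] bay (array([ 0.52501782, -0.18670281, -1.48763541]), np.float64(186.53647851432436), np.float64(147.7100880394362))
[0] pick (array([ 0.4791031 ,  0.27776091, -1.62013285]), np.float64(59.97298604067687), np.float64(22.50047934089072))
[1] bay (array([ 0.52935751, -0.1798483 , -1.48483896]), np.float64(46.0798903417887), np.float64(23.190539497581973))
[1] pick (array([ 0.48350166,  0.28195871, -1.6190364 ]), np.float64(22.396219633748178), np.float64(22.33107691839966))
```

```bash
cat >> h.py <<'E'
from scipy.spatial.transform import Rotation as R
def go(pos,yang,cur=None):
    """increments to TCP pos, tool y axis at yang (deg, world), tool pointing down"""
    s=arm.sense();p0,R0=(s['tool_pos'],s['tool_rot']) if cur is None else cur
    a=np.radians(yang);y=np.array([np.cos(a),np.sin(a),0]);z=np.array([0,0,-1.]);Rt=np.c_[np.cross(y,z),y,z]
    t=R0.T@(np.array(pos)-p0)*100;r=np.degrees(R.from_matrix(R0.T@Rt).as_rotvec())
    print('t(cm)',np.round(t,2),'r',np.round(r,2));return np.array(pos),Rt
E
python3 - <<'E'
from h import *
go([.4805,.280,.12],-2.75)
E
```

```text
t(cm) [-40.64 -27.03  11.76] r [-0.   -0.   79.93]
```

Request:
apply_moves(increments=[{"tx": -20.3, "ty": -13.5, "tz": 4, "rz": 40, "gripper": 0.6}, {"tx": -40.6, "ty": -27, "tz": 10, "rz": 80, "gripper": 0.6}, {"tx": -40.6, "ty": -27, "tz": 11.7, "rz": 80, "gripper": 0.6}, {"tx": -40.6, "ty": -27, "tz": 11.7, "rz": 80, "gripper": 0.6}, {"tx": -40.6, "ty": -27, "tz": 11.7, "rz": 80, "gripper": 0.6}, {"tx": -40.6, "ty": -27, "tz": 11.7, "rz": 80, "gripper": 0.6}, {"tx": -40.6, "ty": -27, "tz": 11.7, "rz": 80, "gripper": 0.6}, {"tx": -40.6, "ty": -27, "tz": 11.7, "rz": 80, "gripper": 0.6}])

```text
schema error: expected keys tx, ty, tz, rx, ry, rz, gripper
```

Request:
apply_moves(increments=[{"gripper": 0.6}, {"gripper": 0.6}, {"gripper": 0.6}])

```text
schema error: expected keys tx, ty, tz, rx, ry, rz, gripper
```

```bash
python3 - <<'E'
from h import *
print(arm.sense()['joints'],arm.sense()['tool_pos'])
go([.4805,.280,.022],-2.75)
E
```

```text
[-1.37351339  0.61492252 -0.01259118  1.42339439  0.00807469  1.10338433
 -0.04039047] [0.14421821 0.63377682 0.23762747]
t(cm) [-40.64 -27.03  21.56] r [-0.   -0.   79.93]
```

Request:
apply_moves(increments=[{"tx": -10, "ty": -6.7, "tz": 3, "rx": 0, "ry": 0, "rz": 20, "gripper": 0.6}, {"tx": -20.3, "ty": -13.5, "tz": 6, "rx": 0, "ry": 0, "rz": 40, "gripper": 0.6}, {"tx": -30.5, "ty": -20.2, "tz": 9, "rx": 0, "ry": 0, "rz": 60, "gripper": 0.6}, {"tx": -40.6, "ty": -27, "tz": 11.7, "rx": 0, "ry": 0, "rz": 80, "gripper": 0.6}, {"tx": -40.6, "ty": -27, "tz": 11.7, "rx": 0, "ry": 0, "rz": 80, "gripper": 0.6}, {"tx": -40.6, "ty": -27, "tz": 11.7, "rx": 0, "ry": 0, "rz": 80, "gripper": 0.6}, {"tx": -40.6, "ty": -27, "tz": 11.7, "rx": 0, "ry": 0, "rz": 80, "gripper": 0.6}, {"tx": -40.6, "ty": -27, "tz": 11.7, "rx": 0, "ry": 0, "rz": 80, "gripper": 0.6}])

```text
t: 2.6
tool_pos: [0.4806, 0.2806, 0.1208]
tool_rot: [[0.052, 0.999, 0.001], [0.999, -0.052, 0.001], [0.001, 0.001, -1.0]]
contact_force: [0.8, -0.0, 0.3]
opening: 0.0557
grasp_force: 0.0
```

```bash
python3 - <<'E'
from h import *
print(arm.sense()['joints'],arm.sense()['tool_pos'],arm.sense()['opening'])
go([.4805,.280,.022],-2.75)
E
```

```text
[-0.77330944  0.63294585  0.32169644  1.83739935 -0.28913999  0.71594668
 -0.34191492] [0.48060515 0.28057707 0.12079633] 0.05569959192686512
t(cm) [-0.07 -0.02  9.88] r [ 0.05 -0.04 -0.21]
```

Request:
apply_moves(increments=[{"tx": 0, "ty": 0, "tz": 5, "rx": 0, "ry": 0, "rz": 0, "gripper": 0.6}, {"tx": 0, "ty": 0, "tz": 8, "rx": 0, "ry": 0, "rz": 0, "gripper": 0.6}, {"tx": 0, "ty": 0, "tz": 9.8, "rx": 0, "ry": 0, "rz": 0, "gripper": 0.6}, {"tx": 0, "ty": 0, "tz": 9.8, "rx": 0, "ry": 0, "rz": 0, "gripper": 0.6}, {"tx": 0, "ty": 0, "tz": 9.8, "rx": 0, "ry": 0, "rz": 0, "gripper": 0.1}, {"tx": 0, "ty": 0, "tz": 9.8, "rx": 0, "ry": 0, "rz": 0, "gripper": 0.1}, {"tx": 0, "ty": 0, "tz": 9.8, "rx": 0, "ry": 0, "rz": 0, "gripper": 0.1}, {"tx": 0, "ty": 0, "tz": 9.8, "rx": 0, "ry": 0, "rz": 0, "gripper": 0.1}], grip_force=40)

```text
t: 3.6
tool_pos: [0.48, 0.2817, 0.0236]
tool_rot: [[0.049, 0.999, 0.002], [0.999, -0.049, 0.001], [0.001, 0.002, -1.0]]
contact_force: [0.9, -0.3, 0.0]
opening: 0.0202
grasp_force: 0.4
```

Request:
apply_moves(increments=[{"tx": 0, "ty": 0, "tz": 0, "rx": 0, "ry": 0, "rz": 0, "gripper": 0.1}, {"tx": 0, "ty": 0, "tz": -3, "rx": 0, "ry": 0, "rz": 0, "gripper": 0.1}, {"tx": 0, "ty": 0, "tz": -8, "rx": 0, "ry": 0, "rz": 0, "gripper": 0.1}, {"tx": 0, "ty": 0, "tz": -8, "rx": 0, "ry": 0, "rz": 0, "gripper": 0.1}, {"tx": 0, "ty": 0, "tz": -8, "rx": 0, "ry": 0, "rz": 0, "gripper": 0.1}])

```text
t: 4.22
tool_pos: [0.4782, 0.2812, 0.1022]
tool_rot: [[0.049, 0.999, -0.002], [0.999, -0.049, -0.001], [-0.001, -0.002, -1.0]]
contact_force: [-1.1, 0.4, -2.6]
opening: 0.0199
grasp_force: 40.0
```

```bash
python3 - <<'E'
from h import *
s=arm.sense();print(s['tool_pos'],s['opening'],s['grasp_force'],s['contact_force'])
for c in('side','top'):
    d=cam(c)
    cv2.imwrite(f'pics/{c}2.png',d['frame'])
    for n in('pick_hook','lid','pick'):
        r=finder.tip_of(c,n);print(c,n,[(np.round(q['xyz'],3).tolist(),round(q['score'],2)) for q in r[:2]])
    p=[s['tool_pos'][0],s['tool_pos'][1],-1.62,s['tool_pos'][2]-.022]
    crop(d,T(p,[[.08,0,.01]])[0],pickpolys(p),f'pics/o_{c}.png',50,4)
a,b=[cv2.imread(f'pics/o_{c}.png') for c in('side','top')];cv2.imwrite('pics/ov2.png',np.hstack([a,b]));print(a.shape)
E
```

```text
[0.47816871 0.2812236  0.10224251] 0.019937062156429916 39.977402687072754 [-1.14116129  0.43840826 -2.56112903]
side pick_hook [([0.528, -0.184, -0.009], 0.74)]
side lid [([0.539, -0.256, -0.001], 0.73)]
side pick []
top pick_hook [([0.481, 0.109, 0.092], 0.61)]
top lid []
top pick [([0.48, 0.284, 0.08], 0.67)]
(300, 400, 3)
```

View pics/ov2.png

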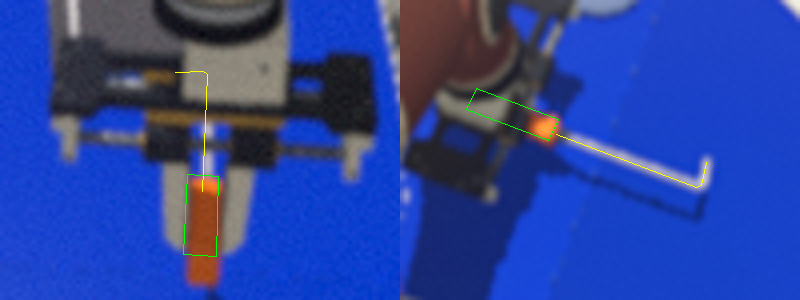

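```bash
python3 - <<'E'
from fit import *
a=np.linspace(0,2*np.pi,24,endpoint=False)
ring=lambda r,z:np.c_[r*np.cos(a),r*np.sin(a),0*a+z]/1e3
LID=[np.r_[ring(47,4),ring(47,28)],np.r_[ring(19,33),ring(9,53)]]
b=[.5277,-.182,-1.486]
Ds=[];O=[]
for c in('side','top'):
    d=cam(c);r=finder.silhouettes(c,'lid');print(c,[(q['score'],q['pixels'].sum(),np.argwhere(q['pixels']).mean(0).round(1).tolist()) for q in r[:3]])
    p0=[.536,-.255,0];
    if r:
        Ds.append(d);O.append(r[0]['pixels'].astype(float))
        f=fit([d],p0,LID,[O[-1]],[np.zeros((420,560),np.uint8)]);print(f,'in bay',inv(b,[[f[0][0],f[0][1],0]]), 'own', inv([.525,-.1867,-1.4876] if c=='side' else [.5294,-.1798,-1.485],[[f[0][0],f[0][1],0]]))
    else:
        m=cv2.HoughCircles(cv2.cvtColor(cv2.resize(d['frame'][225:275,315:375],None,fx=8,fy=8,interpolation=2),cv2.COLOR_BGR2GRAY),cv2.HOUGH_GRADIENT,1,300,param1=60,param2=15,minRadius=90,maxRadius=150)
        print('hough',m/8+[315,225,0] if m is not None else None,'model',proj(d,[[.536,-.255,.028],[.583,-.255,.028]]))
    crop(d,[.53,-.22,.02],[],f'pics/l_{c}.png',50,4)
cv2.imwrite('pics/lid.png',np.hstack([cv2.imread(f'pics/l_{c}.png') for c in('side','top')]))
E
```

```text
side [(0.81, np.int64(243), [204.6, 289.5])]
(array([ 0.53793041, -0.24360022, -0.14460122]), np.float64(118.23510522196415), np.float64(106.9531138368238)) in bay [[0.06224535 0.00497644 0.        ]] own [[0.05777793 0.00815726 0.        ]]
top []
hough [[[339.9375     249.6875      12.60000038]]] model [[342.64406857 249.14795244]
 [346.41342499 236.55075218]]
```

View pics/lid.png

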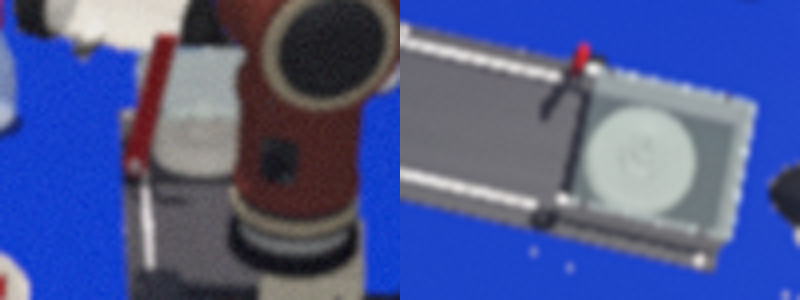

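The top crop shows the lid disc centred at about (640,160), just inside the mouth, and the button leaning slightly. That puts the lid at roughly (65, -2) mm in the bay.

```bash
cat >> h.py <<'E'
BAYP=[.5277,-.182,-1.486]
def pk(o,cur=None): # pick origin in bay mm -> move
    w=T(BAYP,np.array(o)/1e3)[0]+[0,0,.0232];print(np.round(w,4));return go(w,4.86,cur)
E
python3 - <<'E'
from h import *
pk([-215,-46,60]);c=pk([-200,-46,37])
for o in([-71,-46,37],[-71,-19,37],[-71,-19,31],[-230,-19,31]): print(o);pk(o,c)
E
```

```text
[0.4637 0.0283 0.0832]
t(cm) [-25.35  -0.31   1.97] r [-0.01  0.01 -7.68]
[0.4649 0.0134 0.0602]
t(cm) [-26.84  -0.11   4.27] r [-0.01  0.01 -7.68]
[-71, -46, 37]
[ 0.4759 -0.1152  0.0602]
t(cm) [-12.9  -0.    0. ] r [0. 0. 0.]
[-71, -19, 37]
[ 0.5028 -0.1129  0.0602]
t(cm) [-12.9   2.7   0. ] r [0. 0. 0.]
[-71, -19, 31]
[ 0.5028 -0.1129  0.0542]
t(cm) [-12.9   2.7   0.6] r [0. 0. 0.]
[-230, -19, 31]
[0.4893 0.0456 0.0542]
t(cm) [3.  2.7 0.6] r [0. 0. 0.]
```

Request:
apply_moves(increments=[{"tx": -5, "ty": 0, "tz": 0.5, "rx": 0, "ry": 0, "rz": -2, "gripper": 0.1}, {"tx": -10, "ty": 0, "tz": 1, "rx": 0, "ry": 0, "rz": -4, "gripper": 0.1}, {"tx": -15, "ty": 0, "tz": 2, "rx": 0, "ry": 0, "rz": -6, "gripper": 0.1}, {"tx": -20, "ty": -0.1, "tz": 3, "rx": 0, "ry": 0, "rz": -7.7, "gripper": 0.1}, {"tx": -24, "ty": -0.1, "tz": 4, "rx": 0, "ry": 0, "rz": -7.7, "gripper": 0.1}, {"tx": -26.8, "ty": -0.1, "tz": 4.3, "rx": 0, "ry": 0, "rz": -7.7, "gripper": 0.1}, {"tx": -26.8, "ty": -0.1, "tz": 4.3, "rx": 0, "ry": 0, "rz": -7.7, "gripper": 0.1}, {"tx": -26.8, "ty": -0.1, "tz": 4.3, "rx": 0, "ry": 0, "rz": -7.7, "gripper": 0.1}])

```text
t: 5.82
tool_pos: [0.4654, 0.0148, 0.0601]
tool_rot: [[-0.086, 0.996, 0.001], [0.996, 0.086, 0.001], [0.001, 0.001, -1.0]]
contact_force: [0.2, -0.3, -1.4]
opening: 0.0195
grasp_force: 40.0
```

```bash
python3 - <<'E'
from fit import *
s=arm.sense();print(s['t'],s['tool_pos'],s['contact_force']);P=s['tool_pos']
yaw=np.arctan2(s['tool_rot'][1,1],s['tool_rot'][0,1])-np.pi/2
p=[P[0],P[1],yaw,P[2]-.0232];print('hook in bay',inv(BAYP,T(p,[.168,.013,.013])))
d=cam('side');D=d;crop(d,[.53,-.2,.02],pickpolys(p),'pics/a0.png',50,4)
r=finder.silhouettes('side','lid');print([(q['score'],q['pixels'].sum()) for q in r])
d=cam('top');crop(d,[.53,-.15,.02],pickpolys(p)+baypolys(BAYP),'pics/a1.png',50,4)
for n in('pick_hook','lid'): print(n,[(np.round(q['xyz'],3),round(q['score'],2)) for q in finder.tip_of('top',n)[:2]])
cv2.imwrite('pics/a.png',np.hstack([cv2.imread(f'pics/a{i}.png') for i in(0,1)]))
pk([-71,-46,37])
E
```

```text
5.825 [0.46543822 0.01484709 0.06014798] [ 0.23183871 -0.26852986 -1.37034711]
hook in bay [[-0.03343176 -0.03212667  0.04994798]]
[(0.37, np.int64(208))]
pick_hook [(array([ 0.494, -0.152,  0.051]), 0.62)]
lid []
[ 0.4759 -0.1152  0.0602]
t(cm) [-13.06  -0.07  -0.02] r [ 0.02 -0.02  0.15]
```

View pics/a.png

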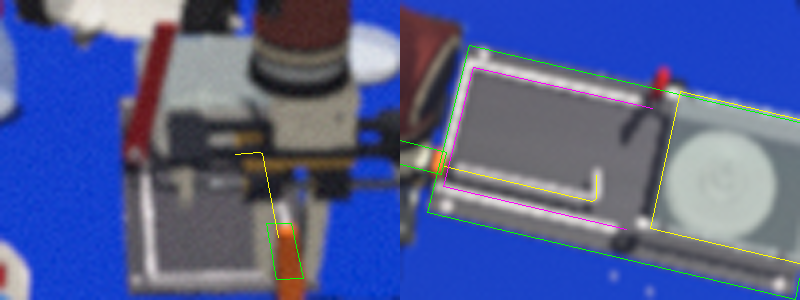

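Top view: the hook at (597,190) lies on the model, the bay outline fits, and the lid is centred at (722,185). I'll go in.

Request:
apply_moves(increments=[{"tx": -2, "ty": 0, "tz": 0, "rx": 0, "ry": 0, "rz": 0, "gripper": 0.1}, {"tx": -4, "ty": 0, "tz": 0, "rx": 0, "ry": 0, "rz": 0, "gripper": 0.1}, {"tx": -6, "ty": 0, "tz": 0, "rx": 0, "ry": 0, "rz": 0, "gripper": 0.1}, {"tx": -8, "ty": 0, "tz": 0, "rx": 0, "ry": 0, "rz": 0, "gripper": 0.1}, {"tx": -9, "ty": 0, "tz": 0, "rx": 0, "ry": 0, "rz": 0, "gripper": 0.1}, {"tx": -9, "ty": 0, "tz": 0, "rx": 0, "ry": 0, "rz": 0, "gripper": 0.1}])

```text
t: 6.82
tool_pos: [0.4727, -0.076, 0.06]
tool_rot: [[-0.084, 0.996, -0.0], [0.996, 0.084, -0.0], [-0.0, -0.0, -1.0]]
contact_force: [-0.1, -0.0, -1.0]
opening: 0.0198
grasp_force: 40.0
```

```bash
cat > st.py <<'E'
from fit import *
import sys
def st(nm,view=True):
    s=arm.sense();print(s['t'],s['tool_pos'],s['contact_force']);P=s['tool_pos']
    yaw=np.arctan2(s['tool_rot'][1,1],s['tool_rot'][0,1])-np.pi/2
    p=[P[0],P[1],yaw,P[2]-.0232];print('hook in bay',inv(BAYP,T(p,[.168,.013,.013])))
    d=cam('top');crop(d,[.53,-.15,.02],pickpolys(p)+baypolys(BAYP)[1:2],f'pics/{nm}.png',55,5)
    for n in('pick_hook','lid'): print(n,[(inv(BAYP,[q['xyz']]).round(3),round(q['score'],2)) for q in finder.tip_of('top',n)[:2]])
    g=cv2.cvtColor(cv2.resize(d['frame'][215:280,265:375],None,fx=8,fy=8,interpolation=2),cv2.COLOR_BGR2GRAY)
    m=cv2.HoughCircles(g,cv2.HOUGH_GRADIENT,1,300,param1=60,param2=15,minRadius=90,maxRadius=120)
    if m is not None:
        u=m[0,0]/8+[265,215,0]
        from scipy.optimize import fsolve
        x=fsolve(lambda v:proj(d,T(BAYP,[v[0],v[1],.028]))[0]-u[:2],[.05,0]);print('hough lid in bay',x.round(4),'r px',u[2])
E
python3 -c "
from st import *
st('b')
pk([-71,-46,37])"
```

```text
6.825 [ 0.47273242 -0.076029    0.05998486] [-0.12010872 -0.01634441 -1.0294709 ]
hook in bay [[ 0.0577594  -0.03286095  0.04978486]]
pick_hook []
lid []
hough lid in bay [ 0.0679 -0.0025] r px 13.4375
[ 0.4759 -0.1152  0.0602]
t(cm) [-4.07 -0.03 -0.03] r [-0.02 -0.05  0.12]
```

View pics/b.png

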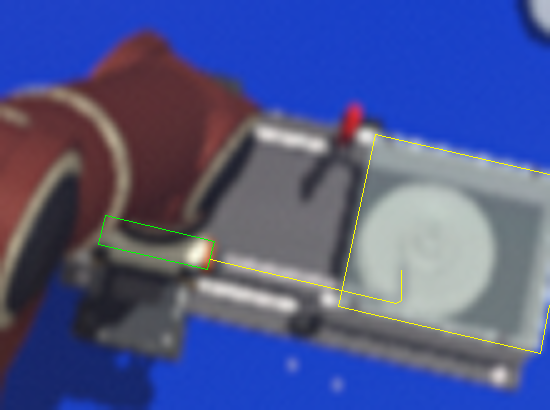

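Request:
apply_moves(increments=[{"tx": -1.5, "ty": 0, "tz": 0, "rx": 0, "ry": 0, "rz": 0, "gripper": 0.1}, {"tx": -3, "ty": 0, "tz": 0, "rx": 0, "ry": 0, "rz": 0, "gripper": 0.1}, {"tx": -4.2, "ty": 0, "tz": 0, "rx": 0, "ry": 0, "rz": 0, "gripper": 0.1}, {"tx": -4.2, "ty": 0.6, "tz": 0, "rx": 0, "ry": 0, "rz": 0, "gripper": 0.1}, {"tx": -4.2, "ty": 1.2, "tz": 0, "rx": 0, "ry": 0, "rz": 0, "gripper": 0.1}, {"tx": -4.2, "ty": 1.8, "tz": 0, "rx": 0, "ry": 0, "rz": 0, "gripper": 0.1}, {"tx": -4.2, "ty": 2.3, "tz": 0, "rx": 0, "ry": 0, "rz": 0, "gripper": 0.1}, {"tx": -4.2, "ty": 2.6, "tz": 0, "rx": 0, "ry": 0, "rz": 0, "gripper": 0.1}])

```text
t: 7.98
tool_pos: [0.5026, -0.1151, 0.06]
tool_rot: [[-0.086, 0.996, 0.0], [0.996, 0.086, 0.0], [0.0, 0.0, -1.0]]
contact_force: [0.9, 0.6, -1.2]
opening: 0.0194
grasp_force: 40.0
```

Request:
apply_moves(increments=[{"tx": 0, "ty": 0, "tz": 0.5, "rx": 0, "ry": 0, "rz": 0, "gripper": 0.1}, {"tx": 0, "ty": 0, "tz": 0.5, "rx": 0, "ry": 0, "rz": 0, "gripper": 0.1}, {"tx": 0.5, "ty": 0, "tz": 0.5, "rx": 0, "ry": 0, "rz": 0, "gripper": 0.1}, {"tx": 1, "ty": 0, "tz": 0.5, "rx": 0, "ry": 0, "rz": 0, "gripper": 0.1}, {"tx": 1.3, "ty": 0, "tz": 0.5, "rx": 0, "ry": 0, "rz": 0, "gripper": 0.1}, {"tx": 1.3, "ty": 0, "tz": 0.5, "rx": 0, "ry": 0, "rz": 0, "gripper": 0.1}])

```text
t: 8.72
tool_pos: [0.5011, -0.1021, 0.055]
tool_rot: [[-0.086, 0.996, -0.0], [0.996, 0.086, 0.0], [0.0, -0.0, -1.0]]
contact_force: [0.5, -0.5, -0.8]
opening: 0.0195
grasp_force: 40.0
```

```bash
python3 -c "
from st import *
st('c')"
```

```text
8.725 [ 0.50106709 -0.10210486  0.05504855] [ 0.4710956  -0.45247208 -0.77842497]
hook in bay [[ 0.08612207 -0.00658846  0.04484855]]
pick_hook []
lid [(array([[0.   , 0.039, 0.162]]), 0.34)]
hough lid in bay [-0.1548  0.0158] r px 14.237500190734863
```

Request:
apply_moves(increments=[{"tx": 0.8, "ty": 0, "tz": 0, "rx": 0, "ry": 0, "rz": 0, "gripper": 0.1}, {"tx": 1.6, "ty": 0, "tz": 0, "rx": 0, "ry": 0, "rz": 0, "gripper": 0.1}, {"tx": 2.4, "ty": 0, "tz": 0, "rx": 0, "ry": 0, "rz": 0, "gripper": 0.1}, {"tx": 3.2, "ty": 0, "tz": 0, "rx": 0, "ry": 0, "rz": 0, "gripper": 0.1}, {"tx": 4, "ty": 0, "tz": 0, "rx": 0, "ry": 0, "rz": 0, "gripper": 0.1}, {"tx": 4.8, "ty": 0, "tz": 0, "rx": 0, "ry": 0, "rz": 0, "gripper": 0.1}, {"tx": 5.6, "ty": 0, "tz": 0, "rx": 0, "ry": 0, "rz": 0, "gripper": 0.1}, {"tx": 5.6, "ty": 0, "tz": 0, "rx": 0, "ry": 0, "rz": 0, "gripper": 0.1}])

```text
t: 9.88
tool_pos: [0.4961, -0.0455, 0.0549]
tool_rot: [[-0.087, 0.996, -0.001], [0.996, 0.087, 0.001], [0.001, -0.001, -1.0]]
contact_force: [-0.0, -1.0, -1.6]
opening: 0.0193
grasp_force: 40.0
```

```bash
python3 -c "
from st import *
st('d')
a=cv2.imread('pics/d.png');d=cam('side');crop(d,[.53,-.2,.02],[],'pics/d1.png',40,5);b=cv2.imread('pics/d1.png')
n=max(len(a),len(b));o=np.hstack([cv2.copyMakeBorder(q,0,n-len(q),0,0,0) for q in(a,b)]);cv2.imwrite('pics/d2.png',cv2.resize(o,(800,int(800*o.shape[0]/o.shape[1]))))"
```

```text
9.875 [ 0.49609672 -0.04551231  0.05489996] [-0.04406308 -0.97484456 -1.59012428]
hook in bay [[ 0.02929902 -0.00658481  0.04469996]]
pick_hook [(array([[-0.525,  0.218,  0.003]]), 0.15)]
lid [(array([[0.012, 0.006, 0.006]]), 0.63)]
hough lid in bay [0.014  0.0031] r px 13.462499618530273
```

View pics/d2.png

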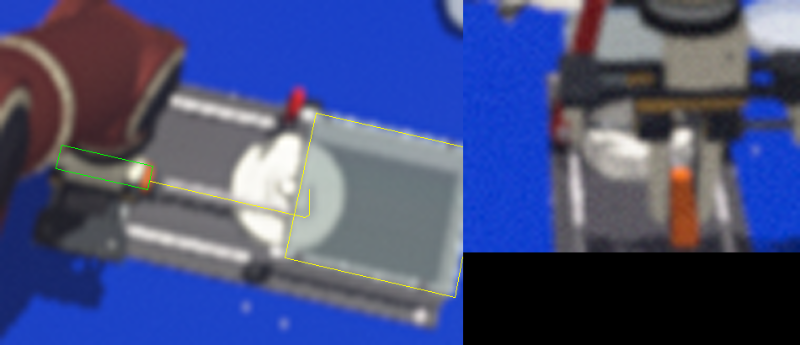

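The lid at (290,190) has come half out, held by the hook. I'll pull it the remaining 92 mm.

Request:
apply_moves(increments=[{"tx": 0.9, "ty": 0, "tz": 0, "rx": 0, "ry": 0, "rz": 0, "gripper": 0.1}, {"tx": 1.8, "ty": 0, "tz": 0, "rx": 0, "ry": 0, "rz": 0, "gripper": 0.1}, {"tx": 2.7, "ty": 0, "tz": 0, "rx": 0, "ry": 0, "rz": 0, "gripper": 0.1}, {"tx": 3.6, "ty": 0, "tz": 0, "rx": 0, "ry": 0, "rz": 0, "gripper": 0.1}, {"tx": 4.5, "ty": 0, "tz": 0, "rx": 0, "ry": 0, "rz": 0, "gripper": 0.1}, {"tx": 5.4, "ty": 0, "tz": 0, "rx": 0, "ry": 0, "rz": 0, "gripper": 0.1}, {"tx": 6.3, "ty": 0, "tz": 0, "rx": 0, "ry": 0, "rz": 0, "gripper": 0.1}, {"tx": 7.2, "ty": 0, "tz": 0, "rx": 0, "ry": 0, "rz": 0, "gripper": 0.1}])

```text
t: 11.08
tool_pos: [0.4901, 0.0256, 0.055]
tool_rot: [[-0.085, 0.996, -0.0], [0.996, 0.085, -0.0], [-0.0, -0.0, -1.0]]
contact_force: [-0.3, -0.5, -0.1]
opening: 0.0197
grasp_force: 40.0
```

Request:
apply_moves(increments=[{"tx": 0.7, "ty": 0, "tz": 0, "rx": 0, "ry": 0, "rz": 0, "gripper": 0.1}, {"tx": 1.4, "ty": 0, "tz": 0, "rx": 0, "ry": 0, "rz": 0, "gripper": 0.1}, {"tx": 2, "ty": 0, "tz": 0, "rx": 0, "ry": 0, "rz": 0, "gripper": 0.1}, {"tx": 2, "ty": 0, "tz": 0, "rx": 0, "ry": 0, "rz": 0, "gripper": 0.1}, {"tx": 2, "ty": 0, "tz": 0, "rx": 0, "ry": 0, "rz": 0, "gripper": 0.1}])

```text
t: 11.7
tool_pos: [0.4885, 0.045, 0.055]
tool_rot: [[-0.085, 0.996, -0.0], [0.996, 0.085, 0.0], [0.0, -0.0, -1.0]]
contact_force: [-0.0, -0.6, -1.0]
opening: 0.0196
grasp_force: 40.0
```

```bash
python3 -c "
from st import *
st('e')
cam('side');print([(inv(BAYP,[q['xyz']]).round(3),round(q['score'],2)) for q in finder.tip_of('side','lid')[:2]])"
```

```text
11.7 [0.48845153 0.0450056  0.05496544] [-0.04593329 -0.60693544 -0.99414828]
hook in bay [[-0.06152004 -0.00680471  0.04476544]]
pick_hook [(array([[-0.062, -0.007,  0.045]]), 0.46), (array([[-0.652, -0.071,  0.   ]]), 0.15)]
lid [(array([[-0.075,  0.007,  0.002]]), 0.93)]
hough lid in bay [-0.0775  0.0058] r px 13.25
[(array([[-0.08 ,  0.009, -0.001]]), 0.56)]
```

Request:
apply_moves(increments=[{"tx": -0.6, "ty": 0, "tz": 0, "rx": 0, "ry": 0, "rz": 0, "gripper": 0.1}, {"tx": -1, "ty": -0.3, "tz": 0, "rx": 0, "ry": 0, "rz": 0, "gripper": 0.1}, {"tx": -1, "ty": -0.3, "tz": -1.5, "rx": 0, "ry": 0, "rz": 0, "gripper": 0.1}, {"tx": -1, "ty": -0.3, "tz": -3.5, "rx": 0, "ry": 0, "rz": 0, "gripper": 0.1}, {"tx": 0, "ty": -0.3, "tz": -6, "rx": 0, "ry": 0, "rz": 0, "gripper": 0.1}, {"tx": 4, "ty": -0.3, "tz": -7, "rx": 0, "ry": 0, "rz": 0, "gripper": 0.1}, {"tx": 9, "ty": -0.3, "tz": -7, "rx": 0, "ry": 0, "rz": 0, "gripper": 0.1}, {"tx": 14, "ty": -0.3, "tz": -7, "rx": 0, "ry": 0, "rz": 0, "gripper": 0.1}])

```text
t: 12.95
tool_pos: [0.4738, 0.1856, 0.1264]
tool_rot: [[-0.084, 0.996, 0.002], [0.996, 0.084, 0.001], [0.001, 0.002, -1.0]]
contact_force: [-0.1, 0.2, -0.8]
opening: 0.0198
grasp_force: 40.0
```

Request:
apply_moves(increments=[{"tx": 4, "ty": 0, "tz": 0, "rx": 0, "ry": 0, "rz": 0, "gripper": 0.1}, {"tx": 8.5, "ty": 0, "tz": 0, "rx": 0, "ry": 0, "rz": 0, "gripper": 0.1}, {"tx": 8.5, "ty": 0, "tz": 0, "rx": 0, "ry": 0, "rz": 0, "gripper": 0.1}, {"tx": 8.5, "ty": 0, "tz": 0, "rx": 0, "ry": 0, "rz": 0, "gripper": 0.1}])

```text
t: 13.45
tool_pos: [0.4663, 0.2682, 0.1256]
tool_rot: [[-0.085, 0.996, 0.0], [0.996, 0.085, -0.001], [-0.001, 0.0, -1.0]]
contact_force: [-0.1, -0.3, -2.2]
opening: 0.0198
grasp_force: 40.0
```

```bash
python3 -c "
from st import *
st('f');s=arm.sense();go([s['tool_pos'][0],s['tool_pos'][1],.024],4.86)
cam('side');print([(inv(BAYP,[q['xyz']]).round(3),round(q['score'],2)) for q in finder.tip_of('side','lid')[:2]])"
```

```text
13.45 [0.46633858 0.26817071 0.12558571] [-0.05898435 -0.32202597 -2.22218706]
hook in bay [[-0.28575396 -0.00996551  0.11538571]]
pick_hook [(array([[-0.284, -0.01 ,  0.116]]), 0.48)]
lid [(array([[-0.077,  0.007,  0.007]]), 0.73), (array([[ 0.001, -0.   , -0.001]]), 0.73)]
hough lid in bay [-0.0769  0.0055] r px 13.112500190734863
t(cm) [ 1.000e-02 -0.000e+00  1.014e+01] r [ 0.01  0.05 -0.14]
[(array([[-0.078,  0.006,  0.003]]), 0.56)]
```

Request:
apply_moves(increments=[{"tx": 0, "ty": 0, "tz": 4, "rx": 0, "ry": 0, "rz": 0, "gripper": 0.1}, {"tx": 0, "ty": 0, "tz": 8, "rx": 0, "ry": 0, "rz": 0, "gripper": 0.1}, {"tx": 0, "ty": 0, "tz": 9.7, "rx": 0, "ry": 0, "rz": 0, "gripper": 0.1}, {"tx": 0, "ty": 0, "tz": 10.1, "rx": 0, "ry": 0, "rz": 0, "gripper": 0.1}, {"tx": 0, "ty": 0, "tz": 10.1, "rx": 0, "ry": 0, "rz": 0, "gripper": 0.1}, {"tx": 0, "ty": 0, "tz": 10.1, "rx": 0, "ry": 0, "rz": 0, "gripper": 0.6}, {"tx": 0, "ty": 0, "tz": 10.1, "rx": 0, "ry": 0, "rz": 0, "gripper": 0.6}, {"tx": 0, "ty": 0, "tz": 10.1, "rx": 0, "ry": 0, "rz": 0, "gripper": 0.6}])

```text
t: 14.7
tool_pos: [0.4667, 0.2691, 0.0245]
tool_rot: [[-0.085, 0.996, 0.001], [0.996, 0.085, 0.001], [0.0, 0.001, -1.0]]
contact_force: [-0.3, -0.3, -0.1]
opening: 0.045
grasp_force: 0.0
```

Request:
apply_moves(increments=[{"tx": 0, "ty": 0, "tz": -3, "rx": 0, "ry": 0, "rz": 0, "gripper": 0.6}, {"tx": 0, "ty": 0, "tz": -8, "rx": 0, "ry": 0, "rz": 0, "gripper": 0.6}, {"tx": 0, "ty": 0, "tz": -14, "rx": 0, "ry": 0, "rz": 0, "gripper": 0}, {"tx": 0, "ty": 0, "tz": -20, "rx": 0, "ry": 0, "rz": 0, "gripper": 0}, {"tx": 0, "ty": 0, "tz": -20, "rx": 0, "ry": 0, "rz": 0, "gripper": 0}, {"tx": 0, "ty": 0, "tz": -20, "rx": 0, "ry": 0, "rz": 0, "gripper": 0}])

```text
t: 15.45
tool_pos: [0.4657, 0.2687, 0.2236]
tool_rot: [[-0.085, 0.996, -0.001], [0.996, 0.085, -0.0], [-0.0, -0.001, -1.0]]
contact_force: [-0.1, -0.4, -0.7]
opening: 0.02
grasp_force: 0.0
```

```bash
python3 - <<'E'
from h import *
s=arm.sense();print(s['t'],s['tool_pos'],s['opening'])
for c in('side','top'):
    cam(c)
    for n in('pick','pick_hook','button_tip','bay_pivot','amber_bottle'):
        print(c,n,[(np.round(q['xyz'],3),round(q['score'],2)) for q in finder.tip_of(c,n)[:1]])
tip=T(BAYP,[[0,.041,.161],[0,.067,.034]]);print(tip)
c=None
for bb in([0,115,150],[0,115,130],[0,60,130],[0,-20,160],[0,-45,63]):
    w=T(BAYP,np.array(bb)/1e3)[0]+[0,0,.019];print(bb,w.round(3));go(w,4.86)
E
```

```text
15.45 [0.46565674 0.26868843 0.22362348] 0.020008085914368163
side pick [(array([ 0.468,  0.27 , -0.001]), 0.76)]
side pick_hook [(array([0.5  , 0.105, 0.011]), 0.66)]
side button_tip [(array([ 0.571, -0.176,  0.162]), 0.73)]
side bay_pivot [(array([ 0.592, -0.174,  0.036]), 0.94)]
side amber_bottle [(array([ 0.757, -0.137,  0.001]), 0.86)]
top pick [(array([0.469, 0.271, 0.   ]), 0.74)]
top pick_hook [(array([0.497, 0.103, 0.012]), 0.78)]
top button_tip [(array([ 0.565, -0.18 ,  0.161]), 0.51)]
top bay_pivot [(array([ 0.594, -0.174,  0.034]), 0.87)]
top amber_bottle [(array([ 0.754, -0.135, -0.001]), 0.82)]
[[ 0.56855268 -0.17852752  0.161     ]
 [ 0.59445927 -0.17632545  0.034     ]]
[0, 115, 150] [ 0.642 -0.172  0.169]
t(cm) [-45.44  13.78   5.49] r [-0.01  0.01  0.02]
[0, 115, 130] [ 0.642 -0.172  0.149]
t(cm) [-45.44  13.78   7.49] r [-0.01  0.01  0.02]
[0, 60, 130] [ 0.587 -0.177  0.149]
t(cm) [-45.44   8.28   7.49] r [-0.01  0.01  0.02]
[0, -20, 160] [ 0.508 -0.184  0.179]
t(cm) [-45.43   0.28   4.49] r [-0.01  0.01  0.02]
[0, -45, 63] [ 0.483 -0.186  0.082]
t(cm) [-45.43  -2.22  14.19] r [-0.01  0.01  0.02]
```

Request:
apply_moves(increments=[{"tx": -6, "ty": 2, "tz": 0, "rx": 0, "ry": 0, "rz": 0, "gripper": 0}, {"tx": -12, "ty": 5, "tz": 0, "rx": 0, "ry": 0, "rz": 0, "gripper": 0}, {"tx": -18, "ty": 8, "tz": 0, "rx": 0, "ry": 0, "rz": 0, "gripper": 0}, {"tx": -24, "ty": 11, "tz": 0, "rx": 0, "ry": 0, "rz": 0, "gripper": 0}, {"tx": -30, "ty": 13.3, "tz": 0, "rx": 0, "ry": 0, "rz": 0, "gripper": 0}, {"tx": -36, "ty": 13.3, "tz": 0, "rx": 0, "ry": 0, "rz": 0, "gripper": 0}, {"tx": -41, "ty": 13.3, "tz": 0, "rx": 0, "ry": 0, "rz": 0, "gripper": 0}, {"tx": -45.4, "ty": 13.3, "tz": 0, "rx": 0, "ry": 0, "rz": 0, "gripper": 0}])

```text
t: 17.05
tool_pos: [0.6371, -0.1763, 0.2239]
tool_rot: [[-0.082, 0.997, -0.0], [0.997, 0.082, -0.002], [-0.002, -0.0, -1.0]]
contact_force: [1.0, 0.7, 0.9]
opening: 0.0005
grasp_force: 0.0
```

Request:
apply_moves(increments=[{"tx": 0, "ty": 0, "tz": 0, "rx": 0, "ry": 0, "rz": 0, "gripper": 0}, {"tx": 0, "ty": 0, "tz": 0, "rx": 0, "ry": 0, "rz": 0, "gripper": 0}, {"tx": 0, "ty": 0, "tz": 4, "rx": 0, "ry": 0, "rz": 0, "gripper": 0}, {"tx": 0, "ty": 0, "tz": 7.6, "rx": 0, "ry": 0, "rz": 0, "gripper": 0}, {"tx": 0, "ty": 0, "tz": 7.6, "rx": 0, "ry": 0, "rz": 0, "gripper": 0}])

```text
t: 17.68
tool_pos: [0.636, -0.1684, 0.145]
tool_rot: [[-0.089, 0.996, -0.007], [0.996, 0.089, 0.004], [0.004, -0.006, -1.0]]
contact_force: [0.2, 0.1, 0.6]
opening: 0.0007
grasp_force: 0.0
```

```bash
python3 - <<'E'
from h import *
s=arm.sense();print(s['t'],s['tool_pos'],s['opening'],s['contact_force'],inv(BAYP,[s['tool_pos']]),s['joints'])
go(s['tool_pos'],4.86)
d=cam('top');crop(d,[.6,-.17,.1],[],'pics/g0.png',45,4);d=cam('side');crop(d,[.6,-.17,.1],[],'pics/g1.png',45,4)
cv2.imwrite('pics/g.png',np.hstack([cv2.imread(f'pics/g{i}.png') for i in(0,1)]))
E
```

```text
17.675 [ 0.63595202 -0.16837873  0.14504082] 0.000669511212696122 [0.16077602 0.05737427 0.5514111 ] [[-0.00440396  0.10901672  0.14504082]] [ 0.05986289  0.73699838  0.29953466  1.50452838 -0.24920442  0.94524821
  0.52299004]
t(cm) [0. 0. 0.] r [-0.36 -0.24  0.23]
```

View pics/g.png

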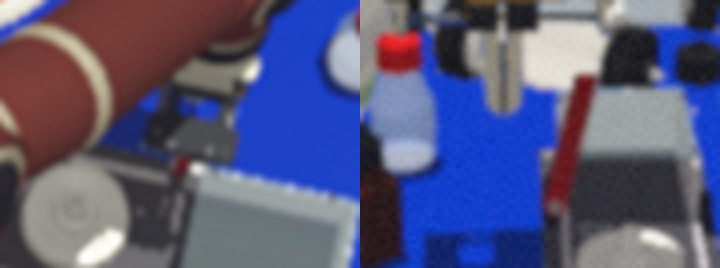

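Request:
apply_moves(increments=[{"tx": -0.3, "ty": -2, "tz": 0, "rx": 0, "ry": 0, "rz": 0, "gripper": 0}, {"tx": -0.3, "ty": -4, "tz": 0, "rx": 0, "ry": 0, "rz": 0, "gripper": 0}, {"tx": -0.3, "ty": -5.8, "tz": 0.2, "rx": 0, "ry": 0, "rz": 0, "gripper": 0}, {"tx": -0.3, "ty": -7.2, "tz": 0.8, "rx": 0, "ry": 0, "rz": 0, "gripper": 0}, {"tx": -0.3, "ty": -8.4, "tz": 1.5, "rx": 0, "ry": 0, "rz": 0, "gripper": 0}, {"tx": -0.3, "ty": -9.5, "tz": 2.4, "rx": 0, "ry": 0, "rz": 0, "gripper": 0}, {"tx": -0.3, "ty": -10.4, "tz": 3.4, "rx": 0, "ry": 0, "rz": 0, "gripper": 0}, {"tx": -0.3, "ty": -10.4, "tz": 3.4, "rx": 0, "ry": 0, "rz": 0, "gripper": 0}])

```text
t: 18.77
tool_pos: [0.5332, -0.184, 0.1135]
tool_rot: [[-0.085, 0.996, -0.002], [0.996, 0.085, 0.0], [0.001, -0.002, -1.0]]
contact_force: [-0.4, 0.1, -0.3]
opening: 0.0006
grasp_force: 0.0
```

```bash
python3 - <<'E'
from h import *
s=arm.sense();print(s['t'],s['contact_force'],inv(BAYP,[s['tool_pos']]))
for c in('side','top'):
    cam(c);print([(inv(BAYP,[q['xyz']]).round(3),round(q['score'],2)) for n in('button_tip','lid') for q in finder.tip_of(c,n)[:1]])
E
```

```text
18.775 [-0.44074731  0.08889623 -0.27834769] [[0.00243617 0.00531589 0.11346419]]
[(array([[-0.004, -0.036,  0.107]]), 0.7), (array([[-0.08 ,  0.009, -0.002]]), 0.6)]
[]
```

Request:
apply_moves(increments=[{"tx": 0, "ty": -0.7, "tz": 1, "rx": 0, "ry": 0, "rz": 0, "gripper": 0}, {"tx": 0, "ty": -1.2, "tz": 2, "rx": 0, "ry": 0, "rz": 0, "gripper": 0}, {"tx": 0, "ty": -1.6, "tz": 3, "rx": 0, "ry": 0, "rz": 0, "gripper": 0}, {"tx": 0, "ty": -1.8, "tz": 4, "rx": 0, "ry": 0, "rz": 0, "gripper": 0}, {"tx": 0, "ty": -1.8, "tz": 4.6, "rx": 0, "ry": 0, "rz": 0, "gripper": 0}, {"tx": 0, "ty": -1.8, "tz": 4.8, "rx": 0, "ry": 0, "rz": 0, "gripper": 0}, {"tx": 0, "ty": -1.8, "tz": 4.9, "rx": 0, "ry": 0, "rz": 0, "gripper": 0}, {"tx": 0, "ty": -1.8, "tz": 4.9, "rx": 0, "ry": 0, "rz": 0, "gripper": 0}])

```text
t: 20.08
tool_pos: [0.5166, -0.1855, 0.0651]
tool_rot: [[-0.085, 0.996, 0.001], [0.996, 0.085, -0.0], [-0.0, 0.001, -1.0]]
contact_force: [-0.2, 0.1, -0.2]
opening: 0.001
grasp_force: 0.0
```

Tip z is about 46 mm and no stop force shows yet. I'll press down another 2–3 mm.

Request:
apply_moves(increments=[{"tx": 0, "ty": 0, "tz": 0.1, "rx": 0, "ry": 0, "rz": 0, "gripper": 0}, {"tx": 0, "ty": 0, "tz": 0.2, "rx": 0, "ry": 0, "rz": 0, "gripper": 0}, {"tx": 0, "ty": 0, "tz": 0.25, "rx": 0, "ry": 0, "rz": 0, "gripper": 0}, {"tx": 0, "ty": 0, "tz": 0.25, "rx": 0, "ry": 0, "rz": 0, "gripper": 0}])

```text
t: 20.58
tool_pos: [0.5165, -0.1857, 0.0632]
tool_rot: [[-0.085, 0.996, 0.001], [0.996, 0.085, -0.0], [-0.0, 0.001, -1.0]]
contact_force: [-0.7, 0.4, 3.7]
opening: 0.0004
grasp_force: 2.5
```

```bash
python3 - <<'E'
from h import *
s=arm.sense();print(s['t'],s['contact_force'],inv(BAYP,[s['tool_pos']]))
cam('side');print([(inv(BAYP,[q['xyz']]).round(3),round(q['score'],2)) for n in('button_tip','lid') for q in finder.tip_of('side',n)[:1]])
E
```

```text
20.575 [-0.68071357  0.42134927  3.67023959] [[ 0.00269125 -0.01146183  0.06320692]]
[(array([[-0.004,  0.067,  0.034]]), 0.73), (array([[-0.08 ,  0.006, -0.002]]), 0.91)]
```

The stop force shows at 44 mm, so the button is level. I'll retract and check.

Request:
apply_moves(increments=[{"tx": 0, "ty": 0, "tz": -2, "rx": 0, "ry": 0, "rz": 0, "gripper": 0}, {"tx": 0, "ty": 0, "tz": -7, "rx": 0, "ry": 0, "rz": 0, "gripper": 0}, {"tx": 0, "ty": 0, "tz": -13, "rx": 0, "ry": 0, "rz": 0, "gripper": 0}, {"tx": 4, "ty": 0, "tz": -19, "rx": 0, "ry": 0, "rz": 0, "gripper": 0}, {"tx": 10, "ty": 0, "tz": -22, "rx": 0, "ry": 0, "rz": 0, "gripper": 0}, {"tx": 16, "ty": 0, "tz": -22, "rx": 0, "ry": 0, "rz": 0, "gripper": 0}, {"tx": 22, "ty": 0, "tz": -22, "rx": 0, "ry": 0, "rz": 0, "gripper": 0}, {"tx": 22, "ty": 0, "tz": -22, "rx": 0, "ry": 0, "rz": 0, "gripper": 0}])

```text
t: 21.72
tool_pos: [0.4967, 0.0399, 0.2823]
tool_rot: [[-0.096, 0.995, -0.001], [0.995, 0.096, 0.003], [0.003, -0.001, -1.0]]
contact_force: [0.4, -0.5, -0.6]
opening: 0.0006
grasp_force: 0.0
```

```bash
python3 - <<'E'
from h import *
for c in('side','top'):
    d=cam(c);crop(d,[.53,-.13,.03],[],f'pics/z{c}.png',48,4)
    for n in('button_tip','lid','pick'): print(c,n,[(inv(BAYP,[q['xyz']]).round(3),round(q['score'],2)) for q in finder.tip_of(c,n)[:1]])
cv2.imwrite('pics/z.png',np.hstack([cv2.imread(f'pics/z{i}.png') for i in('side','top')]))
E
```

```text
side button_tip [(array([[-0.001, -0.06 ,  0.033]]), 0.65)]
side lid [(array([[-0.079,  0.009,  0.002]]), 0.94)]
side pick [(array([[-0.455, -0.026, -0.   ]]), 0.69)]
top button_tip [(array([[ 0.001, -0.064,  0.032]]), 0.45)]
top lid [(array([[-0.077,  0.009,  0.005]]), 0.84)]
top pick [(array([[-0.649, -0.071,  0.002]]), 0.66)]
```

View pics/z.png

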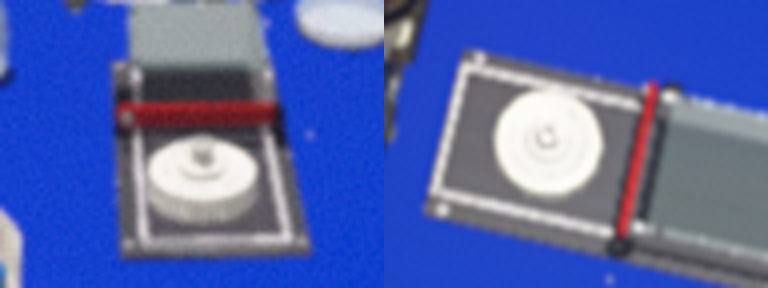

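The red bar lies level across the mouth, from (120,115) to (280,115) in the side crop. The lid stands flat on the apron at (203,170) side and (548,140) top, within the rails. The pick is back on the worktop, off the bay.

```bash
python3 -c "
from station import arm
print(arm.close_job())"
```

```text
the job is handed in; nothing more can be done
None
```

The job is handed in (no verdict came back): by the last camera check the lid stands flat on the apron about 78 mm outside the mouth and 6–9 mm off the centre line, the turnbutton is level across the mouth, and the pick lies flat on the worktop clear of the bay.

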